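Index the sample carousel under the level sensor

ROBOT

A 6-joint arm with a two-finger parallel gripper is mounted at the origin on the work surface. World frame = base frame: x ahead of the robot, y to its left, z up, the work surface at z = 0. Lengths are in m, angles in rad, forces in N, time in s.
With the tool pointing down it reaches from about 0.225 to 0.875 m from the base axis. Payload 3.4 kg.
Tool frame: the origin (TCP) lies at the very end of the fingers, on their centre line; the grasp point (between the pads) lies manip.grip_point_offset behind it (manip.grip_point_offset is the distance from the TCP to the grasp point, in m); z points along the fingers, y is the line along which they close (so a half turn about z gives the same grasp; the last joint's range is limited). The gripper opens to 85 mm and grips with 20 to 120 N. Pads are 22 mm wide; open, the fingers measure 114 mm over their backs; the gripper's body (76 mm by 85 mm) begins 54 mm behind the grasp point. The pads swing forward as they close: fully open they stand 13 mm farther back than shut.
Start: joints at [1.062, 0.276, 1.505, -0, 1.361, -0.121], TCP at [0.217, 0.532, 0.205] pointing down, gripper open.
Joint ranges: [-2.89, 2.89], [-0.75, 2.08], [0.22, 2.7], [-1.18, 4.32], [0.11, 2.71], [-2.7, 2.7]. Speed limits (rad/s): [2.57, 2.57, 3.14, 3.14, 3.14, 3.14].

INTERFACE

Orientations are given as a unit quaternion [w, x, y, z].
In Python, from rig import manip gives the robot as it stands.
- The arm moves only by the shell command python3 -m pendant 'ROWS' [FORCE]. ROWS is JSON, a list of rows, each an object of numbers: "jaw": the opening, from -1 (shut) to 1 (fully open); "tx", "ty", "tz": the shift along the world's x, y, z in cm; "ax", "ay", "az": the turn, a rotation vector about the world's x, y, z in degrees. In form: [{"jaw": .., "tx": .., "ty": .., "tz": .., "ax": .., "ay": .., "az": ..}, ...]. A call has 1 to 10 rows; each row is the pose to reach, as a shift and turn from the pose commanded when the call began; what a row does not reach only later rows make up. A row lasts 1/8 s, in which the tool goes at most 62.5 mm and 10.7 degrees, less where a joint would pass 70% of its speed; a pose out of reach is approached as far as the arm can. A call with a gripper value outside its range is refused whole. The fingers move at their own pace and stop on an object; FORCE is the grip in N (left out, the last holds). Time passes only in rows, so rows that repeat a pose let the fingers close. It gives the time, the measured TCP pose, the force, the opening and the grip force at its end, in the units of the state.
- manip.get_state(): the state, without advancing time (a new reading comes with each control period).
- manip.get_image(name): name is "scene" or "top" or "wrist"; returns a dict with "pixels" (384x512x3 uint8, blue, green, red), "depth" (384x512 float32, m along the optical axis (not along the pixel's ray), 0 where there is no reading), "fx", "fy", "cx", "cy" (pixels), "pose" (4x4, takes a point from camera to world coordinates). Camera axes: x right, y down, z forward; pixel columns grow to the right and rows downward; lengths in m; the calibration is good to about 2 mm. A picture is of the moment at which its call begins.
- manip.sign_off(): hands the job in; it is judged then, once.
The state is a dict: "clock": time; "qpos": joint angles; "qd": joint speeds; "effort": joint torques, N m; "position": TCP position; "ee_rot": TCP orientation; "contact_force": force on the tool from outside, world axes, zero at the start; "moment": the same for the moment, N m; "width": finger opening in m; "gripper_force": force on a finger pad.
Only numpy, scipy, OpenCV 4.12 (cv2) and the standard library are available. Lean on these libraries where they do the work, as an engineer would, in place of code of your own. Each camera call takes 0.05 s, during which the arm holds its last target. There are 200 camera calls.

TASK

The red-capped bottle has to be measured next. First turn the carousel by its posts, with all four bottles left in their pockets, until the red-capped bottle rests in the detent at the index position by the rail; then loosen the red clamp bar (turn it nearly to its stop across the rail), slide the sensor carriage fully in until it stops over that bottle, and tighten the clamp bar again, fully back in line with the rail. Leave everything else on the bench where it stands.

Things in the scene. Friction and masses are not known exactly. Their poses are not given: they have to be found in the camera images.
- station: the fixed sampling station: an aluminium base plate 230 x 620 mm, 12 mm thick, lying on the bench, with the carousel on its +y end and a guide rail along its y axis on the other end. Origin on the bench top on the centre line of the rail; its y axis runs along the rail towards the carousel, whose axis is at (0, 130 mm); z up
- carousel (a joint): rad turned by the carousel since the start (starts at 0; anticlockwise from above is +). White platter, 230 mm diameter, top 42 mm above the bench, four pockets 70 mm from the axis, 90 degrees apart. A spring detent holds it where a pocket is exactly at the index position; it pulls in from about 0.12 rad, some 4 N at a post to enter or leave. May start up to 0.3 rad off a detent; stops at +-3.4
- hub (a point): centre of the carousel's platter top, on its axis; turns with it (x and y axes point at pockets, z up)
- index (a point): fixed point at the index position (sensing position) of the station, on the pocket floor at the carousel's side next to the rail, 70 mm from the carousel's axis towards -y of the station; a small yellow mark on the base plate lies just outside it
- carriage (a joint): position of the blue carriage along the rail, m: 0 fully withdrawn, grows towards the carousel, 0.140 fully in against the end stop, where the sensor stands over the index position. Block 80 x 170 x 40 mm, its top 123 mm above the bench; some 3 N to slide it when free
- push_handle (a point): centre of the top of the carriage's black upright handle: a plate 50 mm across the rail, 16 mm along the rail (grasp it across those 16 mm), free height 78 mm, top 200 mm above the bench
- sensor_tip (a point): lower end of the white sensor head (42 mm diameter) at the end of the carriage's arm, 126 mm above the bench, 110 mm from the handle towards the carousel
- clamp (a joint): angle of the red clamp bar on the carriage about its vertical axis, rad: 0 = tight (bar lies along the rail, the carriage cannot be slid), grows anticlockwise seen from above; it loosens gradually, fully loose from about 0.95, stop at 1.45 (bar across the rail). Stays where it is left
- clamp_bar (a point): centre of the top of the red clamp bar, on its axis: bar 74 mm long, 18 mm wide, 32 mm high, top 200 mm above the bench, 105 mm from the handle; the point's y axis lies along the bar
- post0 (a point): centre of the top of one of the carousel's four black turning posts: grip 22 mm diameter and 45 mm high, top 145 mm above the bench, 88 mm from the carousel's axis, midway between two pockets
- post1 (a point): centre of the top of one of the carousel's four black turning posts: grip 22 mm diameter and 45 mm high, top 145 mm above the bench, 88 mm from the carousel's axis, midway between two pockets
- post2 (a point): centre of the top of one of the carousel's four black turning posts: grip 22 mm diameter and 45 mm high, top 145 mm above the bench, 88 mm from the carousel's axis, midway between two pockets
- post3 (a point): centre of the top of one of the carousel's four black turning posts: grip 22 mm diameter and 45 mm high, top 145 mm above the bench, 88 mm from the carousel's axis, midway between two pockets
- bottle_red: sample bottle of amber glass, 48 mm diameter, 74 mm tall, with a red cap 38 mm wide; stands in one of the carousel's square pockets (4 mm above the platter's top, pocket walls 18 mm high); origin at the centre of its underside
- bottle_blue: sample bottle of amber glass, 48 mm diameter, 74 mm tall, with a blue cap 38 mm wide; stands in one of the carousel's square pockets (4 mm above the platter's top, pocket walls 18 mm high); origin at the centre of its underside
- bottle_white: sample bottle of amber glass, 48 mm diameter, 74 mm tall, with a white cap 38 mm wide; stands in one of the carousel's square pockets (4 mm above the platter's top, pocket walls 18 mm high); origin at the centre of its underside
- bottle_yellow: sample bottle of amber glass, 48 mm diameter, 74 mm tall, with a yellow cap 38 mm wide; stands in one of the carousel's square pockets (4 mm above the platter's top, pocket walls 18 mm high); origin at the centre of its underside
- wash_orange: bystander, to be left alone: white wash bottle with orange cap and spout, 68 mm diameter, 210 mm tall; origin at the centre of its underside
- wash_green: bystander, to be left alone: white wash bottle with green cap and spout, 68 mm diameter, 210 mm tall; origin at the centre of its underside
- wrench: bystander, to be left alone: steel wrench, 190 mm long, lying; origin at the centre of its underside
- beaker: bystander, to be left alone: glass beaker, 80 mm diameter, 100 mm tall; origin at the centre of its underside
- tray: bystander, to be left alone: blue plastic tray 160 x 110 x 35 mm; origin at the centre of its underside
- fitting: bystander, to be left alone: brass fitting, 40 mm diameter, 70 mm tall; origin at the centre of its underside
Mind the look-alikes: they are no part of the job. What is shaped like the bottle_red but green or pink is not meant.

How it is judged:
On the way, in this order (a step that is already met when the one before it is completed fails the run):
1. the red-capped bottle is turned to the index position and rests there in the detent (horizontal distance between bottle_red and index below 0.007 m and velocity of joint carousel between -0.1 and 0.1 rad/s), for 0.3 s.
2. the clamp bar is loosened (beyond 1.0 rad) (value of joint clamp above 1 rad), for 0.1 s.
3. the carriage is slid fully in, over the bottle (value of joint carriage above 0.134 m), for 0.2 s.
At the end, for the whole second after the job is handed in: The red-capped bottle stands within 7 mm of the index position, the sensor tip is over it within 12 mm, the carriage is fully in (beyond 134 mm), the clamp bar is tight (below 0.2 rad), all four bottles stand upright (within 0.1 rad) in their pockets, and carousel and carriage are at rest (horizontal distance between bottle_red and index below 0.007 m and horizontal distance between sensor_tip and bottle_red below 0.012 m and value of joint carriage above 0.134 m and value of joint clamp below 0.2 rad and velocity of joint carousel between -0.05 and 0.05 rad/s and velocity of joint carriage between -0.01 and 0.01 m/s and angle between each of bottle_red, bottle_blue, bottle_white, bottle_yellow's own z axis and vertical below 0.1 rad and z of each of bottle_red, bottle_blue, bottle_white, bottle_yellow in the frame of hub below 0.009 m); the robot touches nothing.
It fails at once if a bottle is lifted out of its pocket or tipped (z of any of bottle_red, bottle_blue, bottle_white, bottle_yellow in the frame of hub above 0.022 m or angle between any of bottle_red, bottle_blue, bottle_white, bottle_yellow's own z axis and vertical above 0.5 rad).
It fails at once if a bystander on the bench is moved by more than 30 mm (distance of any of wash_orange, wash_green, wrench, beaker, tray, fitting from where it was at the start of the episode above 0.03 m).
It also fails if it takes over 72 s, if anything falls off the work surface, if the arm or the gripper's body presses on something with over 40 N, if the wrist force passes 120 N, or if a joint passes its speed limit or range.

## Working session

There is one attempt and no reset: what is moved stays moved. The work goes in short steps, Python scripts to look and compute and a shell command to move; the robot and the scene stay as the last step left them, time stands still between calls to the robot, and variables do not carry over. Pictures are saved under pics/ and viewed, at most 10 in all, crops included, and the job is handed in when it is done.

```bash
ls; mkdir -p pics; python3 - <<'E'
from rig import manip
import cv2, numpy as np
for n in("top","scene"):
    d=manip.get_image(n); cv2.imwrite(f"pics/{n}0.png",d["pixels"]); np.savez(f"{n}0.npz",**d)
    print(n,d["fx"],d["cx"],d["cy"],np.round(d["pose"],3).tolist())
s=manip.get_state();print(s, manip.grip_point_offset)
E
```

```text
pics
top 426.06759550072854 259.44466034525226 187.48021243904358 [[-0.01, -0.994, 0.11, 0.397], [-1.0, 0.011, 0.003, -0.048], [-0.004, -0.11, -0.994, 1.448], [0.0, 0.0, 0.0, 1.0]]
scene 455.47923409375164 258.01416092113413 190.8529545128274 [[-0.436, 0.73, -0.525, 1.324], [0.9, 0.343, -0.27, 0.363], [-0.017, -0.591, -0.807, 1.288], [0.0, 0.0, 0.0, 1.0]]
{'clock': 0.1, 'qpos': array([ 1.06198483e+00,  2.76519740e-01,  1.50601165e+00, -3.20280130e-05,
        1.36070474e+00, -1.20997660e-01]), 'qd': array([ 0.00179729, -0.00127697, -0.00152961, -0.00121373,  0.00082944,
        0.00089385]), 'effort': array([ 3.22815331e-04, -4.17702842e+01, -2.46406800e+01, -1.29529953e-04,
        5.82633729e-03, -2.03147050e-05]), 'position': array([0.21720504, 0.53183549, 0.20413106]), 'ee_rot': array([-2.39624385e-04,  1.92690700e-01,  9.81259201e-01, -7.86180107e-04]), 'contact_force': array([-0.53477362, -0.79782645, -0.96379469]), 'moment': array([ 0.02992178,  0.01237567, -0.00489767]), 'gripper_force': 0.0, 'width': 0.08522077490918163} 0.0187
```

View pics/top0.png

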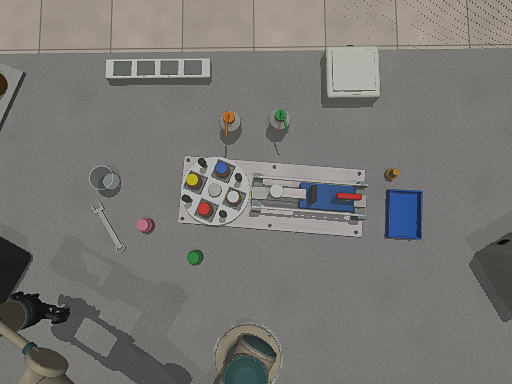

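View pics/scene0.png

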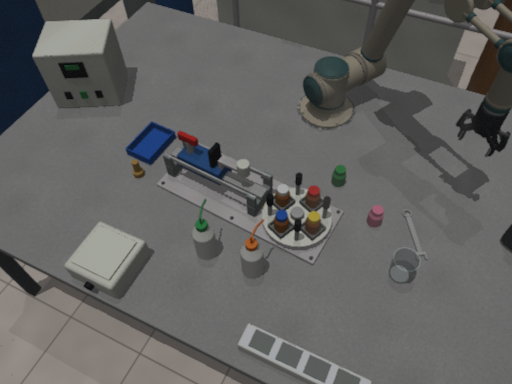

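The top view shows four caps on the carousel: blue (222,169), yellow (193,180), white (233,197) and red (205,209). The look-alike bottles, pink (146,225) and green (194,257), stand loose on the bench. The red clamp bar is at (349,197), the handle at (311,194) and the sensor at (276,192). The wash bottles are at (230,120) and (280,118). Red has to turn anticlockwise to the rail side (right). I'll confirm it in a crop and measure.

```bash
cat > h.py <<'E'
from rig import manip
import cv2, numpy as np
def ray(d,uv,z):
    P=np.array(d["pose"]);uv=np.atleast_2d(uv).astype(float)
    r=np.c_[(uv[:,0]-d["cx"])/d["fx"],(uv[:,1]-d["cy"])/d["fy"],np.ones(len(uv))]@P[:3,:3].T
    return P[:3,3]+r*((z-P[2,3])/r[:,2])[:,None]
def blobs(d,h,s=120,v=60,box=(170,150,380,240),amin=15):
    hsv=cv2.cvtColor(np.array(d["pixels"]),cv2.COLOR_BGR2HSV)
    H,S,V=[hsv[...,i].astype(int) for i in range(3)]
    m=((np.abs((H-h+90)%180-90)<8)&(S>s)&(V>v)).astype(np.uint8)
    k=np.zeros_like(m);k[box[1]:box[3],box[0]:box[2]]=1
    n,l,st,c=cv2.connectedComponentsWithStats(m*k)
    return [(c[i],st[i,4],l==i) for i in range(1,n) if st[i,4]>=amin]
E
python3 - <<'E'
from h import *
d=np.load("top0.npz")
hub={}
for n,h,s in(("red",0,150),("blue",110,120),("yellow",28,150)):
    for c,a,m in blobs(d,h,s):
        z=.2 if (n=="red" and c[0]>300) else .12
        print(n,c.round(1),a,ray(d,c,z)[0].round(4))
        if n=="red" and c[0]>300:
            v,u=np.nonzero(m);p=ray(d,np.c_[u,v],.2);print(cv2.minAreaRect(p[:,:2].astype(np.float32)*1000))
dp=d["depth"]
# heights from depth: handle & platter & posts & base plate
v,u=np.mgrid[0:384,0:512];P=d["pose"]
X=np.stack([(u-d["cx"])/d["fx"]*dp,(v-d["cy"])/d["fy"]*dp,dp],-1)@P[:3,:3].T+P[:3,3]
box=(u>170)&(u<380)&(v>145)&(v<245)&(dp>0)
def comps(lo,hi,amin=10):
    m=(box&(X[...,2]>lo)&(X[...,2]<hi)).astype(np.uint8)
    n,l,st,c=cv2.connectedComponentsWithStats(m)
    for i in range(1,n):
        if st[i,4]>=amin:
            q=X[l==i];r=cv2.minAreaRect(q[:,:2].astype(np.float32)*1000)
            print(c[i].round(1),st[i,4],q.mean(0).round(4),np.round(r[0],1),np.round(r[1],1),round(r[2],1))
print("top .2");comps(.188,.212)
print("posts/sensor .13-.16");comps(.135,.16)
print("caps");comps(.113,.127)
print("plate");comps(.006,.018,200)
x=cv2.resize(d["pixels"][145:245,170:380],None,fx=3.8,fy=3.8,interpolation=cv2.INTER_CUBIC);cv2.imwrite("pics/crop1.png",x)
E
```

```text
red [349.3 195.7] 128 [ 0.5079 -0.3082  0.2   ]
((507.8827209472656, -307.35992431640625), (70.88725280761719, 15.412578582763672), 84.96074676513672)
red [203.2 208.1] 108 [0.4809 0.132  0.12  ]
blue [221.  167.5] 105 [0.6087 0.0765 0.12  ]
blue [328.7 196. ] 759 [ 0.5147 -0.2604  0.12  ]
blue [303.2 202.9] 50 [ 0.494  -0.1804  0.12  ]
yellow [191.8 179.1] 105 [0.5726 0.1682 0.12  ]
top .2
[313.5 193. ] 96 [ 0.5171 -0.2033  0.1993] [ 517.2 -203.5] [15.5 47.6] 89.1
[349.  195.9] 156 [ 0.5074 -0.3075  0.1989] [ 507.9 -307.9] [73.5 18.1] 87.5
posts/sensor .13-.16
[200.9 161. ] 40 [0.6261 0.1365 0.1435] [625.9 136.6] [18.9 19. ] 89.0
[237.8 176.2] 40 [0.577  0.0223 0.1441] [577.5  21.7] [19.3 18.6] 0.9
[288.2 192.4] 17 [ 0.5237 -0.1315  0.1586] [ 523.3 -130.9] [20.1 12.7] 17.3
[309.  195.5] 14 [ 0.5145 -0.1958  0.1476] [ 515.1 -195.8] [ 1.4 41.3] 86.7
[293.8 193.7] 10 [ 0.5195 -0.1486  0.1578] [ 518.7 -148.7] [21.4  7.5] 37.9
[301.  196.2] 19 [ 0.512  -0.1705  0.1554] [ 512.4 -168.8] [27.8 10.8] 42.9
[185.  197.8] 41 [0.5119 0.1848 0.1444] [511.3 185.1] [19.4 18.7] 89.9
[283.  196.1] 10
[... 568 characters left out ...]
25.4  3.5] 89.5
[232.7 196.3] 115 [0.517  0.0398 0.1199] [516.4  40.5] [34.9 35. ] 89.9
[203.5 208.4] 117 [0.4801 0.1312 0.1199] [479.9 131.4] [35.5 34.5] 89.4
[253.9 207.6] 15 [ 0.4812 -0.0261  0.1154] [480.  -26.4] [18.8 12.7] 89.4
[262.6 207.5] 19 [ 0.4813 -0.0535  0.1149] [482.3 -55.2] [11.7 35. ] 9.6
[285.4 208.9] 27 [ 0.4761 -0.1248  0.1152] [ 476.1 -125.1] [53.   5.4] 84.0
plate
[297.7 201.2] 4179 [ 0.5085 -0.1724  0.0119] [ 523.1 -143.6] [502.3 237. ] 84.8
[280.6 183.1] 232 [ 0.57   -0.1157  0.0119] [ 569.2 -118.5] [125.6  28.4] 87.8
[186.2 215.4] 251 [0.4639 0.2039 0.0121] [459.5 202.9] [132.7  64.8] 43.9
[279.6 204.1] 234 [ 0.4985 -0.1114  0.0118] [ 498.  -117.6] [140.   22.5] 85.0
```

View pics/crop1.png

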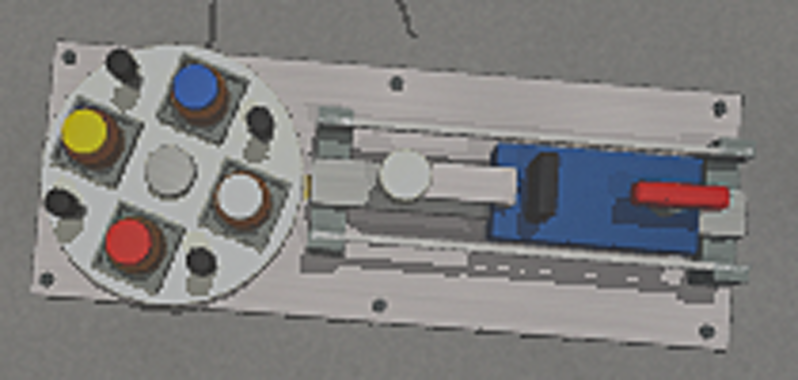

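The crop confirms it: the red cap on the carousel is at crop (128,242), image (204,209). The pink and green bottles stand off the carousel and aren't meant. Working from these measurements:

- **Hub:** (0.5446, 0.1039).
- **Rail:** it points at 84.8°, so the index direction is 264.8°.
- **Turn:** red is at 156.8°, so it needs +108°.
- **Post to use:** the one at 112°, (0.5117, 0.185). It travels along the free near side to 220°.

```bash
python3 -m pendant '[{"jaw":0.1,"tx":29.5,"ty":-34.7,"tz":4,"az":-45.8},{"jaw":0.1,"tx":29.5,"ty":-34.7,"tz":4,"az":-45.8},{"jaw":0.1,"tx":29.5,"ty":-34.7,"tz":4,"az":-45.8},{"jaw":0.1,"tx":29.5,"ty":-34.7,"tz":4,"az":-45.8},{"jaw":0.1,"tx":29.5,"ty":-34.7,"tz":4,"az":-45.8},{"jaw":0.1,"tx":29.5,"ty":-34.7,"tz":4,"az":-45.8},{"jaw":0.1,"tx":29.5,"ty":-34.7,"tz":4,"az":-45.8},{"jaw":0.1,"tx":29.5,"ty":-34.7,"tz":4,"az":-45.8},{"jaw":0.1,"tx":29.5,"ty":-34.7,"tz":4,"az":-45.8},{"jaw":0.1,"tx":29.5,"ty":-34.7,"tz":4,"az":-45.8}]' 40
python3 - <<'E'
from h import *
d=manip.get_image("wrist");cv2.imwrite("pics/wrist1.png",d["pixels"])
d=manip.get_image("top");np.savez("top1.npz",**d)
for n,h,s in(("red",0,150),("blue",110,120),("yellow",28,150)):
    for c,a,m in blobs(d,h,s,box=(170,150,260,240)): print(n,a,ray(d,c,.12)[0].round(4))
s=manip.get_state();print(s["clock"],s["position"],s["ee_rot"],s["qpos"])
E
```

```text
red 110 [0.481  0.1319 0.12  ]
blue 105 [0.6087 0.0765 0.12  ]
yellow 105 [0.5726 0.1682 0.12  ]
0.2 [0.21724552 0.5320126  0.20436565] [-1.66465681e-04  1.92661627e-01  9.81265091e-01 -5.38963823e-04] [ 1.06206445e+00  2.76357861e-01  1.50565466e+00 -1.76373923e-05
  1.36070817e+00 -1.20980382e-01]invalid input at $[0]: expected keys jaw, tx, ty, tz, ax, ay, az
```

View pics/wrist1.png

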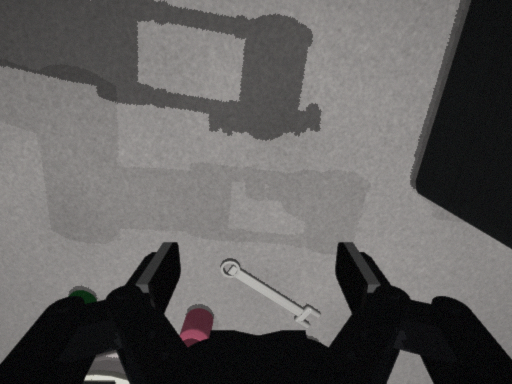

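The pendant refused the call because every row needs all the keys, so the arm hasn't moved. The wrist view only shows the bench, with the wrench at (270,290). I'll resend with full rows.

```bash
python3 -m pendant '[{"jaw":0.1,"tx":29.5,"ty":-34.7,"tz":4,"ax":0,"ay":0,"az":-45.8},{"jaw":0.1,"tx":29.5,"ty":-34.7,"tz":4,"ax":0,"ay":0,"az":-45.8},{"jaw":0.1,"tx":29.5,"ty":-34.7,"tz":4,"ax":0,"ay":0,"az":-45.8},{"jaw":0.1,"tx":29.5,"ty":-34.7,"tz":4,"ax":0,"ay":0,"az":-45.8},{"jaw":0.1,"tx":29.5,"ty":-34.7,"tz":4,"ax":0,"ay":0,"az":-45.8},{"jaw":0.1,"tx":29.5,"ty":-34.7,"tz":4,"ax":0,"ay":0,"az":-45.8},{"jaw":0.1,"tx":29.5,"ty":-34.7,"tz":4,"ax":0,"ay":0,"az":-45.8},{"jaw":0.1,"tx":29.5,"ty":-34.7,"tz":4,"ax":0,"ay":0,"az":-45.8},{"jaw":0.1,"tx":29.5,"ty":-34.7,"tz":4,"ax":0,"ay":0,"az":-45.8},{"jaw":0.1,"tx":29.5,"ty":-34.7,"tz":4,"ax":0,"ay":0,"az":-45.8}]' 40
python3 - <<'E'
from h import *
d=manip.get_image("wrist");cv2.imwrite("pics/wrist2.png",d["pixels"])
s=manip.get_state();print(s["clock"],s["position"],s["ee_rot"],s["qpos"],s["width"])
E
```

```text
clock: 1.45
position: [0.5111, 0.1866, 0.2446]
ee_rot: [-0.001, 0.559, 0.829, -0.0]
contact_force: [0.7, 0.3, 0.9]
width: 0.0474
gripper_force: 0.0
1.5 [0.51106224 0.18674847 0.24475018] [-6.39332999e-04  5.58537890e-01  8.29478761e-01 -3.69414232e-05] [ 2.21806486e-01  2.09575472e-01  1.49755428e+00  8.87434682e-04
  1.43539422e+00 -1.63865633e-01] 0.04686305037164912
```

View pics/wrist2.png

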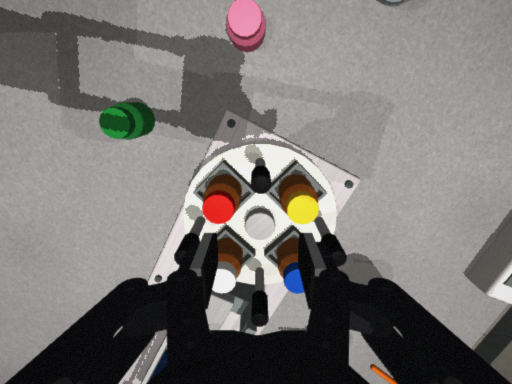

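The wrist view shows the target post at (261,172), between the red cap (218,208) and the yellow cap (302,208). I'll check its position with the wrist camera's calibration before going down.

```bash
python3 - <<'E'
from h import *
d=manip.get_image("wrist")
hsv=cv2.cvtColor(d["pixels"],cv2.COLOR_BGR2HSV)
print(ray(d,[[261,172],[261,185]],.145).round(4), ray(d,[[218,208],[302,208]],.12).round(4))
dp=d["depth"];v,u=np.mgrid[0:384,0:512];P=d["pose"]
X=np.stack([(u-d["cx"])/d["fx"]*dp,(v-d["cy"])/d["fy"]*dp,dp],-1)@P[:3,:3].T+P[:3,3]
m=(dp>0)&(abs(u-261)<25)&(abs(v-178)<25)&(X[...,2]>.138)&(X[...,2]<.152)
q=X[m];print(m.sum(),q.min(0),q.max(0),(q.min(0)+q.max(0))/2)
E
```

```text
[[0.5086 0.1978 0.145 ]
 [0.5138 0.185  0.145 ]] [[0.4815 0.1332 0.12  ]
 [0.5717 0.1698 0.12  ]]
332 [0.5024407  0.17475591 0.13813598] [0.52337925 0.19594598 0.14610387] [0.51290997 0.18535094 0.14211993]
```

```bash
python3 -m pendant '[{"jaw":0.1,"tx":0.1,"ty":-0.2,"tz":-5,"ax":0,"ay":0,"az":0},{"jaw":0.1,"tx":0.1,"ty":-0.2,"tz":-8,"ax":0,"ay":0,"az":0},{"jaw":0.1,"tx":0.1,"ty":-0.2,"tz":-11,"ax":0,"ay":0,"az":0},{"jaw":0.1,"tx":0.1,"ty":-0.2,"tz":-13.5,"ax":0,"ay":0,"az":0},{"jaw":0.1,"tx":0.1,"ty":-0.2,"tz":-13.5,"ax":0,"ay":0,"az":0},{"jaw":-0.7,"tx":0.1,"ty":-0.2,"tz":-13.5,"ax":0,"ay":0,"az":0},{"jaw":-0.7,"tx":0.1,"ty":-0.2,"tz":-13.5,"ax":0,"ay":0,"az":0},{"jaw":-0.7,"tx":0.1,"ty":-0.2,"tz":-13.5,"ax":0,"ay":0,"az":0},{"jaw":-0.7,"tx":0.1,"ty":-0.2,"tz":-13.5,"ax":0,"ay":0,"az":0}]' 40
python3 - <<'E'
import numpy as np
from rig import manip
p=manip.get_state()["position"][:2]; print(p)
h=np.array([.5446,.1039]); r=np.linalg.norm(p-h);a0=np.arctan2(*(p-h)[::-1]);print(r,np.degrees(a0))
for a in np.arange(6,115,6):
    t=a0+np.radians(a); q=h+r*np.array([np.cos(t),np.sin(t)]);print(a,((q-p)*100).round(2),end=" ")
    t2=a0+np.radians(54);q2=h+r*np.array([np.cos(t2),np.sin(t2)]);print(((q-q2)*100).round(2))
E
```

```text
clock: 2.68
position: [0.5147, 0.1844, 0.1115]
ee_rot: [0.001, 0.559, 0.829, 0.002]
contact_force: [-0.2, 4.1, 6.6]
width: 0.0193
gripper_force: 39.4
[0.51465536 0.18436963]
0.08586060211591583 110.41141467744445
6 [-0.82 -0.36] [4.45 5.38]
12 [-1.61 -0.8 ] [3.67 4.94]
18 [-2.34 -1.32] [2.94 4.42]
24 [-3.01 -1.91] [2.26 3.83]
30 [-3.62 -2.58] [1.65 3.16]
36 [-4.16 -3.3 ] [1.12 2.44]
42 [-4.62 -4.07] [0.66 1.67]
48 [-4.99 -4.89] [0.29 0.85]
54 [-5.28 -5.74] [0. 0.]
60 [-5.47 -6.62] [-0.2  -0.88]
66 [-5.57 -7.51] [-0.3  -1.77]
72 [-5.58 -8.41] [-0.31 -2.67]
78 [-5.5 -9.3] [-0.22 -3.56]
84 [ -5.32 -10.18] [-0.05 -4.44]
90 [ -5.05 -11.04] [ 0.22 -5.3 ]
96 [ -4.7  -11.87] [ 0.58 -6.13]
102 [ -4.25 -12.65] [ 1.02 -6.91]
108 [ -3.73 -13.38] [ 1.54 -7.64]
114 [ -3.14 -14.06] [ 2.14 -8.32]
```

```bash
python3 -m pendant '[{"jaw":-0.7,"tx":-0.42,"ty":-0.17,"tz":0,"ax":0,"ay":0,"az":3},{"jaw":-0.7,"tx":-1.22,"ty":-0.57,"tz":0,"ax":0,"ay":0,"az":9},{"jaw":-0.7,"tx":-1.98,"ty":-1.05,"tz":0,"ax":0,"ay":0,"az":15},{"jaw":-0.7,"tx":-2.68,"ty":-1.61,"tz":0,"ax":0,"ay":0,"az":21},{"jaw":-0.7,"tx":-3.32,"ty":-2.24,"tz":0,"ax":0,"ay":0,"az":27},{"jaw":-0.7,"tx":-3.9,"ty":-2.93,"tz":0,"ax":0,"ay":0,"az":33},{"jaw":-0.7,"tx":-4.4,"ty":-3.68,"tz":0,"ax":0,"ay":0,"az":39},{"jaw":-0.7,"tx":-4.82,"ty":-4.48,"tz":0,"ax":0,"ay":0,"az":45},{"jaw":-0.7,"tx":-5.15,"ty":-5.31,"tz":0,"ax":0,"ay":0,"az":51},{"jaw":-0.7,"tx":-5.28,"ty":-5.74,"tz":0,"ax":0,"ay":0,"az":54}]'
python3 - <<'E'
from h import *
d=manip.get_image("top");np.savez("top2.npz",**d)
hb=np.array([.5446,.1039])
for n,h,s in(("red",0,150),("blue",110,120),("yellow",28,150)):
    for c,a,m in blobs(d,h,s,box=(170,150,260,240)):
        p=ray(d,c,.12)[0];print(n,a,p.round(4),np.degrees(np.arctan2(*(p[:2]-hb)[::-1])))
p=manip.get_state()["position"][:2];print(np.degrees(np.arctan2(*(p-hb)[::-1])),np.linalg.norm(p-hb),manip.get_state()["qpos"])
E
```

```text
clock: 3.92
position: [0.4629, 0.125, 0.1115]
ee_rot: [0.003, 0.121, 0.993, -0.0]
contact_force: [2.3, -0.2, 5.7]
width: 0.0193
gripper_force: 40.2
red 114 [0.4853 0.0686 0.12  ] -149.24488502120343
blue 102 [0.6049 0.1398 0.12  ] 30.74119530926972
165.92823715341638 0.08432046500532794 [ 0.11916967  0.20579877  1.85294484 -0.00262333  1.07773774 -1.20860964]
```

Halfway round, red is at 210.8° and has 54° left to 264.8°.

```bash
python3 -m pendant '[{"jaw":-0.7,"tx":-0.2,"ty":-0.88,"tz":0,"ax":0,"ay":0,"az":6},{"jaw":-0.7,"tx":-0.3,"ty":-1.77,"tz":0,"ax":0,"ay":0,"az":12},{"jaw":-0.7,"tx":-0.31,"ty":-2.67,"tz":0,"ax":0,"ay":0,"az":18},{"jaw":-0.7,"tx":-0.22,"ty":-3.56,"tz":0,"ax":0,"ay":0,"az":24},{"jaw":-0.7,"tx":-0.05,"ty":-4.44,"tz":0,"ax":0,"ay":0,"az":30},{"jaw":-0.7,"tx":0.22,"ty":-5.3,"tz":0,"ax":0,"ay":0,"az":36},{"jaw":-0.7,"tx":0.58,"ty":-6.13,"tz":0,"ax":0,"ay":0,"az":42},{"jaw":-0.7,"tx":1.02,"ty":-6.91,"tz":0,"ax":0,"ay":0,"az":48},{"jaw":-0.7,"tx":1.54,"ty":-7.64,"tz":0,"ax":0,"ay":0,"az":54},{"jaw":-0.7,"tx":1.54,"ty":-7.64,"tz":0,"ax":0,"ay":0,"az":54}]'
cat > chk.py <<'E'
from h import *
d=manip.get_image("top")
hb=np.array([.5446,.1039])
for n,h,s in(("red",0,150),("blue",110,120),("yellow",28,150)):
    for c,a,m in blobs(d,h,s,box=(170,150,260,240)):
        p=ray(d,c,.12)[0];print(n,a,p.round(4),np.degrees(np.arctan2(*(p[:2]-hb)[::-1])))
s=manip.get_state();print(s["clock"],s["position"],s["qpos"])
E
python3 chk.py
```

```text
clock: 5.22
position: [0.4803, 0.0474, 0.1116]
ee_rot: [0.003, -0.342, 0.94, -0.003]
contact_force: [5.9, -2.9, 2.9]
width: 0.0193
gripper_force: 40.1
blue 47 [0.5547 0.1816 0.12  ] 82.61119894031862
5.275 [0.48030343 0.04745917 0.11157446] [-0.0433775   0.20868887  1.84892373 -0.00336642  1.07525738 -2.30971877]
```

```bash
python3 -m pendant '[{"jaw":0.1,"tx":0,"ty":0,"tz":0,"ax":0,"ay":0,"az":0},{"jaw":0.1,"tx":0,"ty":0,"tz":0,"ax":0,"ay":0,"az":0},{"jaw":0.1,"tx":0,"ty":0,"tz":0,"ax":0,"ay":0,"az":0},{"jaw":0.1,"tx":0,"ty":0,"tz":4,"ax":0,"ay":0,"az":0},{"jaw":0.1,"tx":0,"ty":0,"tz":9,"ax":0,"ay":0,"az":0},{"jaw":0.1,"tx":-4,"ty":0,"tz":13,"ax":0,"ay":0,"az":10},{"jaw":0.1,"tx":-9,"ty":0,"tz":17,"ax":0,"ay":0,"az":0},{"jaw":0.1,"tx":-12,"ty":0,"tz":17,"ax":0,"ay":0,"az":0},{"jaw":0.1,"tx":-12,"ty":0,"tz":17,"ax":0,"ay":0,"az":0}]'
python3 - <<'E'
exec(open("chk.py").read())
cv2.imwrite("pics/top3.png",d["pixels"][100:300,130:400].repeat(2,0).repeat(2,1));np.savez("top3.npz",**d)
for c,a,m in blobs(d,0,150,box=(300,150,380,240)):
    print("clamp",c,a);v,u=np.nonzero(m);p=ray(d,np.c_[u,v],.2);print(cv2.minAreaRect(p[:,:2].astype(np.float32)*1000))
E
```

```text
clock: 6.4
position: [0.3539, 0.0498, 0.2805]
ee_rot: [0.0, -0.342, 0.94, -0.0]
contact_force: [1.2, -0.1, 0.6]
width: 0.0468
gripper_force: 0.0
red 108 [0.5393 0.0347 0.12  ] -94.35326255867653
blue 105 [0.5514 0.1737 0.12  ] 84.43237400705684
yellow 106 [0.4751 0.1104 0.12  ] 174.64390424598443
6.45 [0.35544501 0.04966214 0.28018256] [-5.58720465e-02 -1.01365096e-01  1.74813031e+00  8.66003717e-05
  1.49345599e+00 -2.32464509e+00]
clamp [349.28125 195.6875 ] 128
((507.8827209472656, -307.35992431640625), (70.88725280761719, 15.412578582763672), 84.96074676513672)
```

View pics/top3.png

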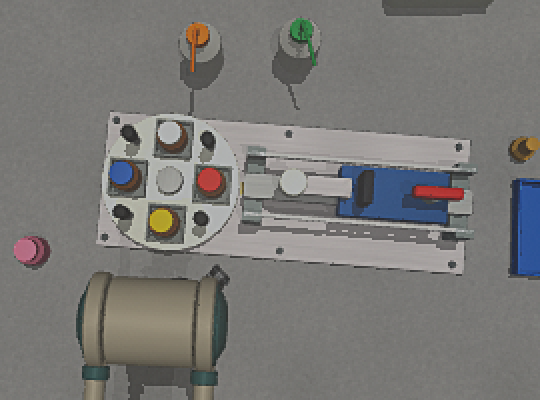

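Red is now in the index pocket, cap at crop (210,180): measured (0.539, 0.035) against index (0.538, 0.034), at about 265°. All bottles are seated. Next is the clamp bar, at crop (438,192): centre (0.5077, -0.3077), direction 84.9°.

```bash
python3 -m pendant '[{"jaw":0.2,"tx":2,"ty":-6,"tz":0,"ax":0,"ay":0,"az":-10},{"jaw":0.2,"tx":4,"ty":-12,"tz":0,"ax":0,"ay":0,"az":-20},{"jaw":0.2,"tx":6,"ty":-18,"tz":0,"ax":0,"ay":0,"az":-30},{"jaw":0.2,"tx":9,"ty":-24,"tz":0,"ax":0,"ay":0,"az":-40},{"jaw":0.2,"tx":12,"ty":-30,"tz":0,"ax":0,"ay":0,"az":-50},{"jaw":0.2,"tx":15,"ty":-35.7,"tz":0,"ax":0,"ay":0,"az":-60},{"jaw":0.2,"tx":15,"ty":-35.7,"tz":0,"ax":0,"ay":0,"az":-70},{"jaw":0.2,"tx":15,"ty":-35.7,"tz":0,"ax":0,"ay":0,"az":-80},{"jaw":0.2,"tx":15,"ty":-35.7,"tz":0,"ax":0,"ay":0,"az":-90},{"jaw":0.2,"tx":15,"ty":-35.7,"tz":0,"ax":0,"ay":0,"az":-100}]'
python3 -m pendant '[{"jaw":0.2,"tx":0,"ty":0,"tz":0,"ax":0,"ay":0,"az":-10},{"jaw":0.2,"tx":0,"ty":0,"tz":0,"ax":0,"ay":0,"az":-20},{"jaw":0.2,"tx":0,"ty":0,"tz":0,"ax":0,"ay":0,"az":-30},{"jaw":0.2,"tx":0,"ty":0,"tz":0,"ax":0,"ay":0,"az":-35.2},{"jaw":0.2,"tx":0,"ty":0,"tz":0,"ax":0,"ay":0,"az":-35.2},{"jaw":0.2,"tx":0,"ty":0,"tz":0,"ax":0,"ay":0,"az":-35.2}]'
python3 - <<'E'
from h import *
d=manip.get_image("wrist");cv2.imwrite("pics/wrist4.png",d["pixels"])
from scipy.spatial.transform import Rotation as R
s=manip.get_state();q=s["ee_rot"];print(s["position"],R.from_quat(np.r_[q[1:],q[0]]).as_matrix()[:,1],s["qpos"])
for c,a,m in blobs(d,0,150,box=(0,0,512,384),amin=200):
    v,u=np.nonzero(m);p=ray(d,np.c_[u,v],.2);print(c,a,cv2.minAreaRect(p[:,:2].astype(np.float32)*1000))
    dp=d["depth"];P=d["pose"];z=dp[m];x=np.stack([(u-d["cx"])/d["fx"]*z,(v-d["cy"])/d["fy"]*z,z],-1)@P[:3,:3].T+P[:3,3]
    t=x[(x[:,2]>.192)&(x[:,2]<.21)];print(len(t),t.mean(0) if len(t) else '',cv2.minAreaRect(t[:,:2].astype(np.float32)*1000) if len(t) else '')
E
```

```text
clock: 7.7
position: [0.5069, -0.3083, 0.278]
ee_rot: [-0.001, 0.503, 0.864, 0.0]
contact_force: [0.4, 0.2, -0.1]
width: 0.0515
gripper_force: 0.0
clock: 8.45
position: [0.5064, -0.3077, 0.279]
ee_rot: [-0.001, 0.738, 0.675, -0.0]
contact_force: [1.3, -0.2, -0.7]
width: 0.0514
gripper_force: 0.0
[ 0.50635517 -0.30766489  0.27923156] [ 9.95948820e-01 -8.99195666e-02 -6.48223705e-04] [-6.63415866e-01  2.72772663e-01  1.32822205e+00  3.16558152e-05
  1.54139000e+00 -5.73375458e-01]
[262.0626935  183.82198142] 1292 ((509.2410583496094, -306.15155029296875), (74.97456359863281, 16.888891220092773), 85.75413513183594)
1237 [ 0.50922771 -0.30607505  0.19875097] ((509.1086730957031, -308.8365478515625), (72.04167938232422, 17.239959716796875), 85.76983642578125)
```

View pics/wrist4.png

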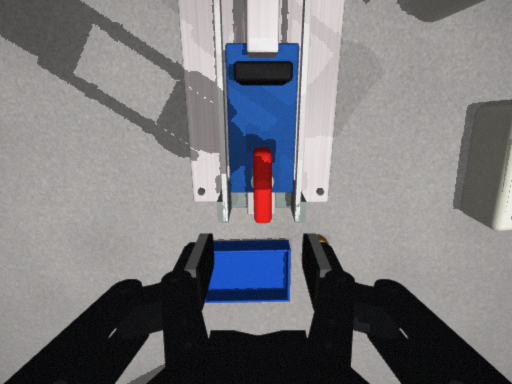

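The wrist view shows the red bar at (262,184), centred between the fingers and aligned along the rail. I'll go down and grip it.

```bash
python3 -m pendant '[{"jaw":0.2,"tx":0.2,"ty":0,"tz":-4,"ax":0,"ay":0,"az":0},{"jaw":0.2,"tx":0.2,"ty":0,"tz":-7,"ax":0,"ay":0,"az":0},{"jaw":0.2,"tx":0.2,"ty":0,"tz":-10,"ax":0,"ay":0,"az":0},{"jaw":0.2,"tx":0.2,"ty":0,"tz":-10.5,"ax":0,"ay":0,"az":0},{"jaw":0.2,"tx":0.2,"ty":0,"tz":-10.5,"ax":0,"ay":0,"az":0},{"jaw":-0.8,"tx":0.2,"ty":0,"tz":-10.5,"ax":0,"ay":0,"az":0},{"jaw":-0.8,"tx":0.2,"ty":0,"tz":-10.5,"ax":0,"ay":0,"az":0},{"jaw":-0.8,"tx":0.2,"ty":0,"tz":-10.5,"ax":0,"ay":0,"az":0},{"jaw":-0.8,"tx":0.2,"ty":0,"tz":-10.5,"ax":0,"ay":0,"az":0}]' 50
python3 -m pendant '[{"jaw":-0.8,"tx":0,"ty":0,"tz":0,"ax":0,"ay":0,"az":8},{"jaw":-0.8,"tx":0,"ty":0,"tz":0,"ax":0,"ay":0,"az":16},{"jaw":-0.8,"tx":0,"ty":0,"tz":0,"ax":0,"ay":0,"az":24},{"jaw":-0.8,"tx":0,"ty":0,"tz":0,"ax":0,"ay":0,"az":32},{"jaw":-0.8,"tx":0,"ty":0,"tz":0,"ax":0,"ay":0,"az":40},{"jaw":-0.8,"tx":0,"ty":0,"tz":0,"ax":0,"ay":0,"az":48},{"jaw":-0.8,"tx":0,"ty":0,"tz":0,"ax":0,"ay":0,"az":56},{"jaw":-0.8,"tx":0,"ty":0,"tz":0,"ax":0,"ay":0,"az":64},{"jaw":-0.8,"tx":0,"ty":0,"tz":0,"ax":0,"ay":0,"az":72},{"jaw":-0.8,"tx":0,"ty":0,"tz":0,"ax":0,"ay":0,"az":77}]' 50
python3 - <<'E'
from rig import manip
print(manip.get_state())
E
```

```text
clock: 9.62
position: [0.5081, -0.3075, 0.1752]
ee_rot: [0.0, 0.739, 0.674, 0.0]
contact_force: [0.1, -0.8, -0.2]
width: 0.0083
gripper_force: 0.0
clock: 10.88
position: [0.5081, -0.3074, 0.1749]
ee_rot: [0.0, 0.157, 0.988, 0.0]
contact_force: [0.4, -0.2, 0.7]
width: 0.0085
gripper_force: 0.0
{'clock': 10.875, 'qpos': array([-6.61384841e-01,  3.21700308e-01,  1.51352389e+00,  1.01750956e-04,
        1.30641650e+00, -1.91742148e+00]), 'qd': array([-6.85770244e-04, -3.20909956e-05,  1.53659660e-03,  2.70561732e-04,
       -2.49709075e-04, -6.79786171e-01]), 'effort': array([ 5.41617137e-04, -4.38752389e+01, -2.40801626e+01,  3.04041832e-04,
        6.83652033e-04,  4.98781409e-01]), 'position': array([ 0.5080523 , -0.30743824,  0.17493779]), 'ee_rot': array([2.67922661e-06, 1.56744103e-01, 9.87639248e-01, 5.46031912e-05]), 'contact_force': array([ 0.42809169, -0.20697215,  0.70588999]), 'moment': array([-0.01612646,  0.01660088,  0.00975961]), 'gripper_force': 0.0, 'width': 0.008490045290096256}
```

The jaws closed to 8.5 mm with no grip force, so they missed the bar. I'll look.

```bash
python3 - <<'E'
from h import *
d=manip.get_image("wrist");e=manip.get_image("top")
np.savez("w5.npz",**d);np.savez("t5.npz",**e)
t=cv2.resize(e["pixels"][130:260,280:440],(400,325),interpolation=cv2.INTER_CUBIC)
im=np.zeros((384,800,3),np.uint8);im[:,:400]=d["pixels"][:,56:456];im[:325,400:]=t
cv2.imwrite("pics/p5.png",im)
E
```

```text
(no output)
```

View pics/p5.png

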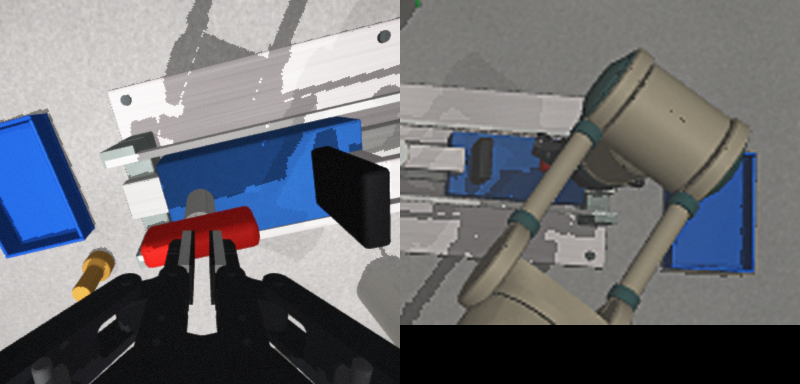

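In the picture the bar at (200,235) still lies along the rail, and the shut fingers stand in front of it at (200,250). I'll measure where it really is relative to the fingers.

```bash
python3 - <<'E'
from h import *
d=np.load("w5.npz");P=d["pose"]
def proj(p):
    c=P[:3,:3].T@(np.array(p)-P[:3,3]);return (c[0]/c[2]*d["fx"]+d["cx"],c[1]/c[2]*d["fy"]+d["cy"],c[2])
print("TCP",proj([.508,-.3074,.175]),"grasp",proj([.508,-.3074,.1937]),"cam",P[:3,3])
dp=d["depth"]
for c,a,m in blobs(d,0,150,box=(0,0,512,384),amin=100):
    v,u=np.nonzero(m);z=dp[m];x=np.stack([(u-d["cx"])/d["fx"]*z,(v-d["cy"])/d["fy"]*z,z],-1)@P[:3,:3].T+P[:3,3]
    x=x[z>0];t=x[(x[:,2]>.190)&(x[:,2]<.21)];print(c,a,len(x),x.min(0),x.max(0),len(t),cv2.minAreaRect(t[:,:2].astype(np.float32)*1000) if len(t) else '')
# dark finger pixels depth
hsv=cv2.cvtColor(d["pixels"],cv2.COLOR_BGR2HSV)
for uu,vv in((236,236),(274,236),(240,260),(270,260),(255,300),(240,240),(255,250)):
    z=dp[vv,uu];x=P[:3,:3]@np.array([(uu-d["cx"])/d["fx"]*z,(vv-d["cy"])/d["fy"]*z,z])+P[:3,3];print(uu,vv,x.round(4),d["pixels"][vv,uu])
E
```

```text
TCP (np.float64(258.6258770293649), np.float64(226.5965518803387), np.float64(0.18616775709440214)) grasp (np.float64(258.76640119474115), np.float64(240.1237493979357), np.float64(0.1684336418263074)) cam [ 0.42871916 -0.28252258  0.34351309]
[256.77092383 233.69794382] 3453 3435 [ 0.49350071 -0.346504    0.17248963] [ 0.51868145 -0.27334323  0.23198413] 2275 ((506.0810241699219, -309.84259033203125), (73.43389129638672, 21.042160034179688), 85.92424011230469)
236 236 [ 0.5004 -0.3195  0.1949] [ 17  19 124]
274 236 [ 0.499  -0.2959  0.211 ] [87 87 87]
240 260 [ 0.4934 -0.312   0.2347] [87 87 88]
270 260 [ 0.4982 -0.299   0.2338] [38 36 34]
255 300 [ 0.7087 -0.3775 -0.0021] [208 209 213]
240 240 [ 0.4931 -0.3131  0.2159] [88 88 88]
255 250 [ 0.5103 -0.3106  0.1999] [ 16  15 156]
```

```bash
python3 - <<'E'
from h import *
d=np.load("w5.npz");P=d["pose"];dp=d["depth"]
v,u=np.mgrid[0:384,0:512]
X=np.stack([(u-d["cx"])/d["fx"]*dp,(v-d["cy"])/d["fy"]*dp,dp],-1)@P[:3,:3].T+P[:3,3]
for r in range(222,262,4):
    print(r,[(c,round(float(X[r,c,0]),3),round(float(X[r,c,1]),3),round(float(X[r,c,2]),3),"R" if d["pixels"][r,c,2]>d["pixels"][r,c,1]+40 else "-") for c in (232,238,242,246,256,266,272,278)])
print(manip.get_state()["width"])
E
python3 - <<'E'
import cv2;im=cv2.imread("pics/p5.png")[190:310,110:290];cv2.imwrite("pics/p5c.png",cv2.resize(im,(720,480),interpolation=cv2.INTER_CUBIC))
E
```

```text
222 [(232, 0.499, -0.323, 0.175, 'R'), (238, 0.499, -0.319, 0.177, 'R'), (242, 0.5, -0.316, 0.178, 'R'), (246, 0.5, -0.314, 0.179, 'R'), (256, 0.5, -0.307, 0.184, 'R'), (266, 0.501, -0.3, 0.187, 'R'), (272, 0.501, -0.296, 0.189, 'R'), (278, 0.501, -0.293, 0.19, 'R')]
226 [(232, 0.499, -0.323, 0.181, 'R'), (238, 0.5, -0.319, 0.183, 'R'), (242, 0.5, -0.316, 0.185, 'R'), (246, 0.5, -0.313, 0.186, 'R'), (256, 0.501, -0.307, 0.188, 'R'), (266, 0.501, -0.301, 0.192, 'R'), (272, 0.501, -0.297, 0.194, 'R'), (278, 0.502, -0.293, 0.195, 'R')]
230 [(232, 0.499, -0.322, 0.188, 'R'), (238, 0.499, -0.318, 0.19, 'R'), (242, 0.5, -0.316, 0.19, 'R'), (246, 0.5, -0.313, 0.191, 'R'), (256, 0.501, -0.307, 0.194, 'R'), (266, 0.501, -0.301, 0.196, 'R'), (272, 0.502, -0.297, 0.197, 'R'), (278, 0.503, -0.294, 0.198, 'R')]
234 [(232, 0.499, -0.322, 0.193, 'R'), (238, 0.493, -0.314, 0.209, '-'), (242, 0.494, -0.313, 0.209, '-'), (246, 0.494, -0.31, 0.209, '-'), (256, 0.502, -0.307, 0.197, 'R'), (266, 0.498, -0.3, 0.208, '-'), (272, 0.498, -0.297, 0.209, '-'), (278, 0.505, -0.294, 0.199, 'R')]
238 [(232, 0.5, 
[... 945 characters left out ...]
 0.51, -0.31, 0.2, 'R'), (266, 0.499, -0.301, 0.223, '-'), (272, 0.499, -0.298, 0.225, '-'), (278, 0.499, -0.295, 0.226, '-')]
254 [(232, 0.496, -0.318, 0.223, '-'), (238, 0.493, -0.313, 0.229, '-'), (242, 0.494, -0.312, 0.229, '-'), (246, 0.495, -0.31, 0.229, '-'), (256, 0.514, -0.311, 0.199, 'R'), (266, 0.501, -0.301, 0.223, '-'), (272, 0.498, -0.298, 0.229, '-'), (278, 0.499, -0.295, 0.23, '-')]
258 [(232, 0.496, -0.318, 0.227, '-'), (238, 0.493, -0.313, 0.233, '-'), (242, 0.493, -0.311, 0.234, '-'), (246, 0.494, -0.309, 0.233, '-'), (256, 0.637, -0.353, -0.001, '-'), (266, 0.502, -0.302, 0.225, '-'), (272, 0.498, -0.298, 0.233, '-'), (278, 0.499, -0.295, 0.233, '-')]
0.008802635077375944
```

View pics/p5c.png

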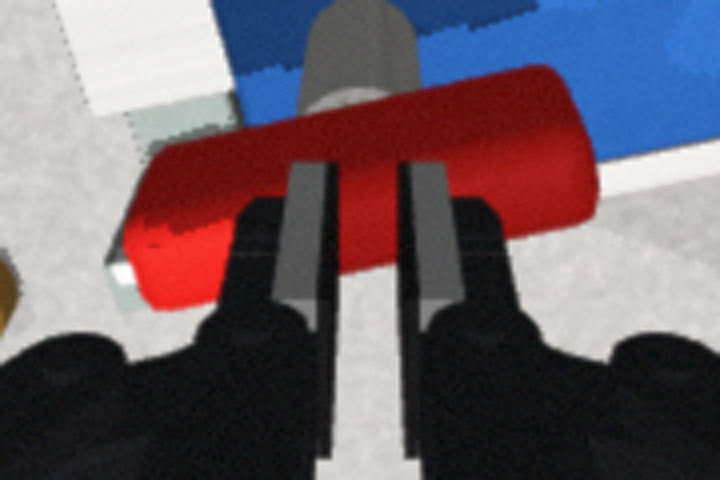

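The enlargement shows the fingertips at about z = 0.207, above the bar top (0.200), with red visible in the gap between them. The real tips therefore sit about 32 mm higher than the reported TCP. That also explains the shallow grip on the post. The bar hasn't moved. I'll turn back, open, and go 30 mm lower.

```bash
python3 -m pendant '[{"jaw":0.2,"tx":0,"ty":0,"tz":1,"ax":0,"ay":0,"az":-10},{"jaw":0.2,"tx":0,"ty":0,"tz":1,"ax":0,"ay":0,"az":-20},{"jaw":0.2,"tx":0,"ty":0,"tz":1,"ax":0,"ay":0,"az":-30},{"jaw":0.2,"tx":0,"ty":0,"tz":1,"ax":0,"ay":0,"az":-40},{"jaw":0.2,"tx":0,"ty":0,"tz":1,"ax":0,"ay":0,"az":-50},{"jaw":0.2,"tx":0,"ty":0,"tz":1,"ax":0,"ay":0,"az":-60},{"jaw":0.2,"tx":0,"ty":0,"tz":1,"ax":0,"ay":0,"az":-70},{"jaw":0.2,"tx":0,"ty":0,"tz":1,"ax":0,"ay":0,"az":-77},{"jaw":0.2,"tx":0,"ty":0,"tz":1,"ax":0,"ay":0,"az":-77}]'
python3 -m pendant '[{"jaw":0.2,"tx":0,"ty":0,"tz":-2,"ax":0,"ay":0,"az":0},{"jaw":0.2,"tx":0,"ty":0,"tz":-3,"ax":0,"ay":0,"az":0},{"jaw":0.2,"tx":0,"ty":0,"tz":-4,"ax":0,"ay":0,"az":0},{"jaw":0.2,"tx":0,"ty":0,"tz":-4,"ax":0,"ay":0,"az":0},{"jaw":-0.8,"tx":0,"ty":0,"tz":-4,"ax":0,"ay":0,"az":0},{"jaw":-0.8,"tx":0,"ty":0,"tz":-4,"ax":0,"ay":0,"az":0},{"jaw":-0.8,"tx":0,"ty":0,"tz":-4,"ax":0,"ay":0,"az":0}]' 50
```

```text
clock: 12.1
position: [0.5081, -0.3075, 0.185]
ee_rot: [0.0, 0.738, 0.674, 0.0]
contact_force: [-1.1, -0.0, 0.3]
width: 0.0514
gripper_force: 0.0
clock: 12.98
position: [0.5109, -0.3083, 0.1466]
ee_rot: [0.003, 0.738, 0.674, 0.001]
contact_force: [5.5, -0.2, 2.5]
width: 0.0171
gripper_force: 63.0
```

The bar is now gripped, at 17 mm width. I'll turn it 77°.

```bash
python3 -m pendant '[{"jaw":-0.8,"tx":0.2,"ty":0,"tz":0,"ax":0,"ay":0,"az":8},{"jaw":-0.8,"tx":0.2,"ty":0,"tz":0,"ax":0,"ay":0,"az":16},{"jaw":-0.8,"tx":0.2,"ty":0,"tz":0,"ax":0,"ay":0,"az":24},{"jaw":-0.8,"tx":0.2,"ty":0,"tz":0,"ax":0,"ay":0,"az":32},{"jaw":-0.8,"tx":0.2,"ty":0,"tz":0,"ax":0,"ay":0,"az":40},{"jaw":-0.8,"tx":0.2,"ty":0,"tz":0,"ax":0,"ay":0,"az":48},{"jaw":-0.8,"tx":0.2,"ty":0,"tz":0,"ax":0,"ay":0,"az":56},{"jaw":-0.8,"tx":0.2,"ty":0,"tz":0,"ax":0,"ay":0,"az":64},{"jaw":-0.8,"tx":0.2,"ty":0,"tz":0,"ax":0,"ay":0,"az":72},{"jaw":-0.8,"tx":0.2,"ty":0,"tz":0,"ax":0,"ay":0,"az":77}]'
python3 -m pendant '[{"jaw":-0.8,"tx":0,"ty":0,"tz":0,"ax":0,"ay":0,"az":0},{"jaw":0.2,"tx":0,"ty":0,"tz":0,"ax":0,"ay":0,"az":0},{"jaw":0.2,"tx":0,"ty":0,"tz":0,"ax":0,"ay":0,"az":0},{"jaw":0.2,"tx":0,"ty":0,"tz":0,"ax":0,"ay":0,"az":0},{"jaw":0.2,"tx":0,"ty":0,"tz":5,"ax":0,"ay":0,"az":0},{"jaw":0.2,"tx":0,"ty":0,"tz":10,"ax":0,"ay":0,"az":0},{"jaw":0.2,"tx":0,"ty":0,"tz":11,"ax":0,"ay":0,"az":0}]'
cat > wr.py <<'E'
from h import *
d=manip.get_image("wrist");s=manip.get_state();print(s["clock"],s["position"],s["qpos"])
P=d["pose"];dp=d["depth"];v,u=np.mgrid[0:384,0:512]
X=np.stack([(u-d["cx"])/d["fx"]*dp,(v-d["cy"])/d["fy"]*dp,dp],-1)@P[:3,:3].T+P[:3,3]
for c,a,m in blobs(d,0,150,box=(0,0,512,384),amin=200):
    t=X[m&(X[...,2]>.192)&(X[...,2]<.21)];print("red",c,len(t),cv2.minAreaRect(t[:,:2].astype(np.float32)*1000) if len(t) else '')
m=((d["pixels"].max(2)<70)&(abs(X[...,2]-.2)<.01)&(dp>0)&(X[...,0]>.48)&(X[...,0]<.57)&(X[...,1]>-.25)).astype(np.uint8)
n,l,st,c=cv2.connectedComponentsWithStats(m)
for i in range(1,n):
    if st[i,4]>100: t=X[l==i];print("handle",c[i],st[i,4],t.mean(0),cv2.minAreaRect(t[:,:2].astype(np.float32)*1000))
E
python3 wr.py
```

```text
clock: 14.22
position: [0.5093, -0.3091, 0.1466]
ee_rot: [0.0, 0.157, 0.988, -0.002]
contact_force: [-3.7, -2.3, 4.9]
width: 0.0174
gripper_force: 63.1
clock: 15.1
position: [0.5117, -0.3085, 0.2588]
ee_rot: [0.003, 0.158, 0.987, -0.002]
contact_force: [0.5, 0.1, 0.1]
width: 0.0514
gripper_force: 0.0
15.15 [ 0.51127943 -0.30821307  0.25807475] [-6.59128880e-01  2.82540815e-01  1.36513519e+00  1.83815537e-04
  1.48838394e+00 -1.91215853e+00]
red [256.40993377 187.79668874] 1443 ((508.4181213378906, -309.1327819824219), (17.334665298461914, 72.69283294677734), 71.18360137939453)
handle [372.60210342 165.19368975] 1141 [ 0.51570421 -0.20676934  0.19843757] ((517.6115112304688, -205.62313842773438), (15.740737915039062, 48.800621032714844), 84.78185272216797)
```

The bar now stands at 161.2°, so the clamp is at about 76° or 1.33 rad, which is loose. The handle is at (0.517, -0.2045). Next I'll grip it along the rail with the tips at about z = 0.17.

```bash
python3 -m pendant '[{"jaw":-0.1,"tx":0.3,"ty":5,"tz":0,"ax":0,"ay":0,"az":7},{"jaw":-0.1,"tx":0.6,"ty":10.3,"tz":0,"ax":0,"ay":0,"az":13},{"jaw":-0.1,"tx":0.6,"ty":10.3,"tz":0,"ax":0,"ay":0,"az":13},{"jaw":-0.1,"tx":0.6,"ty":10.3,"tz":-4,"ax":0,"ay":0,"az":13},{"jaw":-0.1,"tx":0.6,"ty":10.3,"tz":-8,"ax":0,"ay":0,"az":13},{"jaw":-0.1,"tx":0.6,"ty":10.3,"tz":-11.8,"ax":0,"ay":0,"az":13},{"jaw":-0.1,"tx":0.6,"ty":10.3,"tz":-11.8,"ax":0,"ay":0,"az":13},{"jaw":-0.8,"tx":0.6,"ty":10.3,"tz":-11.8,"ax":0,"ay":0,"az":13},{"jaw":-0.8,"tx":0.6,"ty":10.3,"tz":-11.8,"ax":0,"ay":0,"az":13},{"jaw":-0.8,"tx":0.6,"ty":10.3,"tz":-11.8,"ax":0,"ay":0,"az":13}]' 50
```

```text
clock: 16.4
position: [0.5154, -0.2046, 0.136]
ee_rot: [-0.001, 0.046, 0.999, 0.0]
contact_force: [0.3, -1.1, -5.5]
width: 0.0151
gripper_force: 50.9
```

```bash
python3 -m pendant '[{"jaw":-0.8,"tx":0.1,"ty":1,"tz":0,"ax":0,"ay":0,"az":0},{"jaw":-0.8,"tx":0.27,"ty":3,"tz":0,"ax":0,"ay":0,"az":0},{"jaw":-0.8,"tx":0.45,"ty":5,"tz":0,"ax":0,"ay":0,"az":0},{"jaw":-0.8,"tx":0.63,"ty":7,"tz":0,"ax":0,"ay":0,"az":0},{"jaw":-0.8,"tx":0.82,"ty":9,"tz":0,"ax":0,"ay":0,"az":0},{"jaw":-0.8,"tx":1.0,"ty":11,"tz":0,"ax":0,"ay":0,"az":0},{"jaw":-0.8,"tx":1.1,"ty":12.2,"tz":0,"ax":0,"ay":0,"az":0},{"jaw":-0.8,"tx":1.2,"ty":13,"tz":0,"ax":0,"ay":0,"az":0},{"jaw":-0.8,"tx":1.25,"ty":13.6,"tz":0,"ax":0,"ay":0,"az":0},{"jaw":-0.8,"tx":1.25,"ty":13.6,"tz":0,"ax":0,"ay":0,"az":0}]'
python3 -m pendant '[{"jaw":-0.8,"tx":0,"ty":0.4,"tz":0,"ax":0,"ay":0,"az":0},{"jaw":-0.8,"tx":0.05,"ty":0.8,"tz":0,"ax":0,"ay":0,"az":0},{"jaw":-0.8,"tx":0.05,"ty":0.8,"tz":0,"ax":0,"ay":0,"az":0}]'
```

```text
clock: 17.65
position: [0.5268, -0.0761, 0.1361]
ee_rot: [-0.002, 0.045, 0.999, -0.007]
contact_force: [-3.2, -24.9, -19.9]
width: 0.0152
gripper_force: 53.2
clock: 18.02
position: [0.5268, -0.0766, 0.1361]
ee_rot: [-0.002, 0.044, 0.999, -0.014]
contact_force: [-4.9, -46.6, -22.4]
width: 0.015
gripper_force: 72.3
```

The carriage stopped firmly at a handle y of about -0.076, as predicted for the end stop. I'll unload, release, and rise back over the clamp bar.

```bash
python3 -m pendant '[{"jaw":-0.8,"tx":0,"ty":-0.7,"tz":0,"ax":0,"ay":0,"az":0},{"jaw":-0.8,"tx":0,"ty":-1.2,"tz":0,"ax":0,"ay":0,"az":0},{"jaw":-0.1,"tx":0,"ty":-1.3,"tz":0,"ax":0,"ay":0,"az":0},{"jaw":-0.1,"tx":0,"ty":-1.3,"tz":0,"ax":0,"ay":0,"az":0},{"jaw":0.2,"tx":0,"ty":-1.3,"tz":5,"ax":0,"ay":0,"az":0},{"jaw":0.2,"tx":0,"ty":-1.3,"tz":10,"ax":0,"ay":0,"az":0},{"jaw":0.2,"tx":-0.6,"ty":-6,"tz":12,"ax":0,"ay":0,"az":-7},{"jaw":0.2,"tx":-1,"ty":-11.6,"tz":12,"ax":0,"ay":0,"az":-13.7},{"jaw":0.2,"tx":-1,"ty":-11.6,"tz":12,"ax":0,"ay":0,"az":-13.7},{"jaw":0.2,"tx":-1,"ty":-11.6,"tz":12,"ax":0,"ay":0,"az":-13.7}]'
python3 wr.py
```

```text
clock: 19.27
position: [0.5196, -0.1756, 0.2581]
ee_rot: [0.001, 0.164, 0.986, 0.001]
contact_force: [0.1, 0.3, -0.3]
width: 0.0514
gripper_force: 0.0
19.325 [ 0.51948257 -0.17513051  0.25779458] [-4.53076771e-01  2.09209890e-01  1.46628096e+00  1.37509917e-03
  1.46490755e+00 -1.69531070e+00]
red [431.425      120.07857143] 0 
red [253.21692411 193.52652787] 1421 ((519.7067260742188, -180.28390502929688), (17.426923751831055, 72.20694732666016), 71.57305145263672)
handle [368.60409253 169.69661922] 1124 [ 0.52734021 -0.07777479  0.19849283] ((529.0917358398438, -76.71353149414062), (15.823698997497559, 48.99776077270508), 85.41952514648438)
```

The bar is now at (0.5197, -0.1803), direction 161.6°. I'll grip it and turn it back in line.

```bash
python3 -m pendant '[{"jaw":0.2,"tx":0,"ty":-0.5,"tz":-3,"ax":0,"ay":0,"az":0.4},{"jaw":0.2,"tx":0,"ty":-0.5,"tz":-6,"ax":0,"ay":0,"az":0.4},{"jaw":0.2,"tx":0,"ty":-0.5,"tz":-9,"ax":0,"ay":0,"az":0.4},{"jaw":0.2,"tx":0,"ty":-0.5,"tz":-11.1,"ax":0,"ay":0,"az":0.4},{"jaw":0.2,"tx":0,"ty":-0.5,"tz":-11.1,"ax":0,"ay":0,"az":0.4},{"jaw":-0.8,"tx":0,"ty":-0.5,"tz":-11.1,"ax":0,"ay":0,"az":0.4},{"jaw":-0.8,"tx":0,"ty":-0.5,"tz":-11.1,"ax":0,"ay":0,"az":0.4},{"jaw":-0.8,"tx":0,"ty":-0.5,"tz":-11.1,"ax":0,"ay":0,"az":0.4}]' 50
python3 -m pendant '[{"jaw":-0.8,"tx":0,"ty":0,"tz":0,"ax":0,"ay":0,"az":-8},{"jaw":-0.8,"tx":0,"ty":0,"tz":0,"ax":0,"ay":0,"az":-16},{"jaw":-0.8,"tx":0,"ty":0,"tz":0,"ax":0,"ay":0,"az":-24},{"jaw":-0.8,"tx":0,"ty":0,"tz":0,"ax":0,"ay":0,"az":-32},{"jaw":-0.8,"tx":0,"ty":0,"tz":0,"ax":0,"ay":0,"az":-40},{"jaw":-0.8,"tx":0,"ty":0,"tz":0,"ax":0,"ay":0,"az":-48},{"jaw":-0.8,"tx":0,"ty":0,"tz":0,"ax":0,"ay":0,"az":-56},{"jaw":-0.8,"tx":0,"ty":0,"tz":0,"ax":0,"ay":0,"az":-64},{"jaw":-0.8,"tx":0,"ty":0,"tz":0,"ax":0,"ay":0,"az":-72},{"jaw":-0.8,"tx":0,"ty":0,"tz":0,"ax":0,"ay":0,"az":-78}]'
python3 -m pendant '[{"jaw":-0.8,"tx":0,"ty":0,"tz":0,"ax":0,"ay":0,"az":-1},{"jaw":-0.8,"tx":0,"ty":0,"tz":0,"ax":0,"ay":0,"az":-1}]'
```

```text
clock: 20.32
position: [0.5204, -0.1813, 0.1475]
ee_rot: [0.002, 0.161, 0.987, 0.0]
contact_force: [1.6, 2.0, 5.2]
width: 0.0172
gripper_force: 50.2
clock: 21.58
position: [0.5223, -0.181, 0.1476]
ee_rot: [0.002, 0.747, 0.665, 0.003]
contact_force: [6.5, 3.7, 3.8]
width: 0.0169
gripper_force: 54.8
clock: 21.82
position: [0.5223, -0.181, 0.1476]
ee_rot: [0.002, 0.751, 0.661, 0.003]
contact_force: [5.5, 2.8, 4.5]
width: 0.0172
gripper_force: 59.3
```

Now I'll release, rise, move clear and check.

```bash
python3 -m pendant '[{"jaw":0.2,"tx":0,"ty":0,"tz":0,"ax":0,"ay":0,"az":0},{"jaw":0.2,"tx":0,"ty":0,"tz":0,"ax":0,"ay":0,"az":0},{"jaw":0.2,"tx":0,"ty":0,"tz":0,"ax":0,"ay":0,"az":0},{"jaw":0.2,"tx":0,"ty":0,"tz":5,"ax":0,"ay":0,"az":0},{"jaw":0.2,"tx":0,"ty":0,"tz":10,"ax":0,"ay":0,"az":0},{"jaw":0.2,"tx":0,"ty":0,"tz":13,"ax":0,"ay":0,"az":0},{"jaw":0.2,"tx":-6,"ty":-3,"tz":15,"ax":0,"ay":0,"az":0},{"jaw":0.2,"tx":-12,"ty":-6,"tz":15,"ax":0,"ay":0,"az":0},{"jaw":0.2,"tx":-16,"ty":-8,"tz":15,"ax":0,"ay":0,"az":0},{"jaw":0.2,"tx":-16,"ty":-8,"tz":15,"ax":0,"ay":0,"az":0}]'
python3 - <<'E'
exec(open("chk.py").read())
for c,a,m in blobs(d,0,150,box=(260,150,380,240)):
    print("clamp",c,a);v,u=np.nonzero(m);p=ray(d,np.c_[u,v],.2);print(cv2.minAreaRect(p[:,:2].astype(np.float32)*1000))
dp=d["depth"];P=d["pose"];v,u=np.mgrid[0:384,0:512]
X=np.stack([(u-d["cx"])/d["fx"]*dp,(v-d["cy"])/d["fy"]*dp,dp],-1)@P[:3,:3].T+P[:3,3]
for lo,hi in((.188,.212),(.158,.185)):
    m=((u>200)&(u<380)&(v>165)&(v<225)&(X[...,2]>lo)&(X[...,2]<hi)).astype(np.uint8)
    n,l,st,c=cv2.connectedComponentsWithStats(m)
    for i in range(1,n):
        if st[i,4]>25: t=X[l==i];print(lo,c[i].round(),st[i,4],cv2.minAreaRect(t[:,:2].astype(np.float32)*1000))
cv2.imwrite("pics/top9.png",d["pixels"][100:300,130:400].repeat(2,0).repeat(2,1))
E
```

```text
clock: 23.08
position: [0.3558, -0.2627, 0.2963]
ee_rot: [0.0, 0.754, 0.657, -0.001]
contact_force: [0.7, -0.3, 0.5]
width: 0.0512
gripper_force: 0.0
blue 105 [0.5514 0.1737 0.12  ] 84.43237400705684
yellow 107 [0.4752 0.1105 0.12  ] 174.5582067497797
23.125 [ 0.357761   -0.2621066   0.29621506] [-7.89630024e-01  3.13539167e-02  1.58394861e+00  2.35957099e-04
  1.52555751e+00 -6.54459786e-01]
clamp [305.768 192.312] 125
((519.2479248046875, -181.18746948242188), (71.1530532836914, 14.98316478729248), 84.96044921875)
0.188 [271. 190.] 90 ((527.3732299804688, -77.02654266357422), (14.892233848571777, 47.77378463745117), 88.80613708496094)
0.188 [306. 192.] 153 ((519.4877319335938, -181.7276153564453), (71.78475189208984, 18.11949920654297), 85.09510803222656)
0.158 [248. 189.] 261 ((533.8378295898438, -2.5479660034179688), (110.87989807128906, 33.30287551879883), 88.73908996582031)
```

View pics/top9.png

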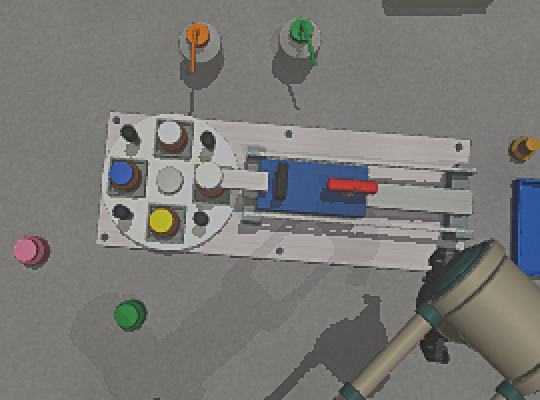

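The final view shows the bar in line with the rail at crop (352,186), measured 85.0° against the rail's 84.9°. The sensor head is over the index pocket at crop (208,180). The handle is 181 mm from the hub, where fully in would be 180 mm. The other caps and the bystanders in view are in place and the arm is clear, so I'm handing in.

```bash
python3 -c "
from rig import manip
print(manip.sign_off())"
```

```text
the job is handed in; nothing more can be done
None
```

The job is handed in at about 23 s, though sign-off returned no verdict: by the cameras the red-capped bottle is in the index detent, the carriage is against its stop over it, the clamp bar is back in line with the rail, and the other bottles and the bystanders in view are where they were.

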